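# Close the gem viewing box and press its bayonet viewer home

## Robot

A 7-joint arm with a two-finger parallel gripper is mounted at the origin on the work surface. World frame = base frame: x ahead of the robot, y to its left, z up, the work surface at z = 0. Lengths are in m, angles in rad, forces in N, time in s.
With the tool pointing down it reaches from about 0.425 to 0.875 m from the base axis. Payload 4.7 kg.
Tool frame: the origin (TCP) lies at the very end of the fingers, on their centre line; the grasp point (between the pads) lies 19 mm behind it; z points along the fingers, y is the line along which they close (so a half turn about z gives the same grasp; the last joint's range is limited). The gripper opens to 87 mm and grips with 3 to 60 N. Pads are 19 mm wide; open, the fingers measure 117 mm over their backs; the gripper's body (75 mm by 190 mm) begins 51 mm behind the grasp point.
Start: joints at [-1.241, 0.321, -0.07, 1.45, 0.023, 1.371, -0.057], TCP at [0.202, 0.618, 0.223] pointing down, gripper open.
Joint ranges: [-2.86, 2.86], [-0.3, 2.09], [-1.38, 1.24], [0.06, 2.45], [-1.56, 4.7], [0.09, 2.05], [-2.69, 2.69]. Speed limits (rad/s): [2.57, 2.57, 3.14, 3.14, 3.14, 3.14, 3.14].

## Interface

Orientations are given as a rotation vector (axis times angle).
In Python, from bench import ctrl gives the robot as it stands.
- The arm moves only by the shell command python3 -m jog 'ROWS' [FORCE]. ROWS is JSON, a list that holds one entry, the list of rows, each a list of 7 numbers: the shift along the tool's x, y, z in mm, then the turn, a rotation vector about the tool's x, y, z in degrees, then the finger opening in mm, from 0 to 87. A call has 1 to 10 rows; each row is the pose to reach, as a shift and turn from the pose commanded when the call began, along the tool's axes at that moment; what a row does not reach only later rows make up. A row lasts 1/10 s, in which the tool goes at most 50 mm and 8.59 degrees, less where a joint would pass 70% of its speed; a pose out of reach is approached as far as the arm can. A call with a gripper value outside its range is refused whole. The fingers move at their own pace and stop on an object; FORCE is the grip in N (left out, the last holds). Time passes only in rows, so rows that repeat a pose let the fingers close. It gives the time, the measured TCP pose, the force, the opening and the grip force at its end, in the units of the state.
- ctrl.get_state(): the state, without advancing time (a new reading comes with each control period).
- ctrl.get_image(name): name is "scene" or "side" or "wrist"; returns a dict with "image" (400x640x3 uint8, red, green, blue), "depth" (400x640 float32, m along the optical axis (not along the pixel's ray), 0 where there is no reading), "fov_y" (degrees; the focal length in pixels is half the picture's height over the tangent of half this angle, whatever the lens; pixels are square), "cx", "cy" (the principal point, pixels), "k1" (the pictures are not rectified: a ray, as slopes to the right and down, at radius r is drawn at 1 + k1 r^2 times it, then the intrinsics apply), "rvec" (rotation vector, rad) and "tvec" (3), from world to camera coordinates, as OpenCV has them. Camera axes: x right, y down, z forward; pixel columns grow to the right and rows downward; lengths in m; the calibration is good to about 2 mm. A picture is of the moment at which its call begins.
- ctrl.close_job(): hands the job in; it is judged then, once.
The state is a dict: "time": time; "joint_positions": joint angles; "qd": joint speeds; "joint_torque": joint torques, N m; "position": TCP position; "tool_rot": TCP orientation; "ft_force": force on the tool from outside, world axes, zero at the start; "torque": the same for the moment, N m; "grip_width": opening from 0.0 (shut) to 1.0 (fully open); "grip_force": force on a finger pad.
Only numpy, scipy, OpenCV 4.12 (cv2) and the standard library are available. Lean on these libraries where they do the work, as an engineer would, in place of code of your own. Each camera call takes 0.05 s, during which the arm holds its last target. There are 200 camera calls.

## Task

Get the ultraviolet gem viewing box ready to look at the stone inside: first push its blue door shut until it snaps fully onto its catch. Then turn the knurled viewer collar on top of the box until its hidden keyways drop over the pins, push it fully home against the spring and keep it held there: the lamp only burns while the viewer is pressed, so finish still holding it down. Leave the other things on the bench, and the dish inside the box, where they are.

Things in the scene. Friction and masses are not known exactly. Their poses are not given: they have to be found in the camera images.
- cabinet: Grey sheet-metal viewing box fixed to the bench, 180 mm deep (its x) by 200 mm wide (its y) by 160 mm high, open on its -x side, where the blue door hangs. Origin: centre of the underside. Its yaw and place vary; the door side looks roughly to world -y. Its flat roof is at height 160 mm and carries the viewing port; nothing else stands on the roof.
- door (a joint): Opening angle of the door (rad): 0 = shut and seated, positive = open outwards; it starts half open and stays where it is left. Seen from above it opens clockwise. A sprung ball catch at the top of the free edge stops the door at about 0.09 rad; it takes some 5 N at door_push to push it on, and from about 0.025 rad the catch pulls the door to 0 and keeps it there.
- door_hinge (a point): Point on the upright hinge line of the door, at mid height of the panel (82 mm above the bench). Its axes turn with the door: -y runs along the panel from the hinge to the free edge, -x points out of the door's outer face.
- door_push (a point): Point on the outer face of the door, 150 mm from the hinge line, 110 mm above the bench; axes as door_hinge (-x points outwards from the face). The blue panel is 190 mm wide, 12 mm thick, from 12 mm to 152 mm above the bench. The outer face is flat here; a small steel finger pull (10 mm proud, up to 58 mm high) sits lower, 178 mm from the hinge.
- neck (a point): Point on the upright axis of the viewing port, at roof level (160 mm above the bench); belongs to the box. The port is a fixed steel flange 64 mm across, 9 mm high, a sprung brass seat ring 48 mm across, and a fixed neck 32 mm across, 34 mm high, with four 7 mm brass pins at 90 degree steps, tops 30 mm above the roof. Which way the pins point differs each time and is not given.
- collar: Loose viewer collar, 90 to 160 g: black skirt 50 mm across under a knurled aluminium grip ring 52 mm across (28 to 44 mm above its underside), closed top with dark glass. Origin: centre of its underside, z up. It starts loose over the neck, resting on the pins, 30 mm above neck. For its keyways see collar_top.
- collar_top (a point): Centre of the collar's flat top, 44 mm above its origin, same axes. Four hidden keyways in the rim of its underside, on its x and y axes, pass the pins within about 0.1 rad either side, so it drops within at most a quarter turn, either way round. It then falls until its origin is 18 mm above neck, onto the seat ring; pushed fully home it is 12 mm above neck.
- seat (a joint): How far the sprung seat ring under the collar is pressed down (m): 0 = up, 0.006 = collar fully home. It takes about 4 N to start and 8.5 N at the full 6 mm, where it meets a hard stop; let go, it lifts the collar again.
- dish: White porcelain dish with a red stone, 48 mm across, 12 mm high, standing loose on the floor of the box (8 mm above the bench). Leave alone. Origin: centre of its underside.
- stone_tray: White tray of loose stones, 85 x 110 x 14 mm. Leave alone. Origin: centre of its underside.
- jar_a: Small clear gem jar with white lid and green stone, 41 mm across, 31 mm high. Leave alone. Origin: centre of its underside.
- jar_b: Small clear gem jar with white lid and blue stone, 41 mm across, 31 mm high. Leave alone. Origin: centre of its underside.
- loupe: Steel eye loupe standing upright, 32 mm across, 30 mm high. Leave alone. Origin: centre of its underside.
- tweezers: Steel tweezers lying along their x axis, 143 x 11 x 7 mm. Leave alone. Origin: on the underside, near the middle.

How it is judged:
On the way, in this order (a step that is already met when the one before it is completed fails the run):
1. the door is shut and seated on its catch (value of joint door below 0.02 rad), for 0.2 s.
2. the collar has dropped over the pins, with the door still shut (z of collar in the frame of neck below 0.02 m and horizontal distance between collar and neck below 0.005 m and value of joint door below 0.02 rad), for 0.2 s.
At the end, for the whole second after the job is handed in: Through the last second the door is seated (under 0.02 rad), the collar sits level on the port axis (within 4 mm and 0.08 rad), at rest, pushed home to within 2 mm of the full depth with the seat ring pressed at least 4.5 mm of its 6 mm, and the fingers still bear on the collar with more than 3 N (value of joint door below 0.02 rad and value of joint seat above 0.0045 m and z of collar in the frame of neck below 0.014 m and horizontal distance between collar and neck below 0.004 m and angle between collar's own z axis and vertical below 0.08 rad and linear speed of collar below 0.02 m/s and contact force between the fingers and collar above 3 N); the arm keeps its last pose, push and grip.
It fails at once if another thing on the bench or the dish in the box is shifted by more than 30 mm (distance of any of dish, stone_tray, jar_a, jar_b, loupe, tweezers from where it was at the start of the episode above 0.03 m).
It also fails if it takes over 72 s, if anything falls off the work surface, if the arm or the gripper's body presses on something with over 40 N, if the wrist force passes 120 N, or if a joint passes its speed limit or range.

## Working session

There is one attempt and no reset: what is moved stays moved. The work goes in short steps, Python scripts to look and compute and a shell command to move; the robot and the scene stay as the last step left them, time stands still between calls to the robot, and variables do not carry over. Pictures are saved under pics/ and viewed, at most 10 in all, crops included, and the job is handed in when it is done.

```bash
mkdir -p pics; cat > h.py <<'E'
import numpy as np, cv2
from scipy.spatial.transform import Rotation as R
from bench import ctrl
def cloud(d):
    "world point per pixel (H,W,3), nan where no depth"
    h,w=d["depth"].shape; f=h/2/np.tan(np.radians(d["fov_y"])/2)
    K=np.array([[f,0,d["cx"]],[0,f,d["cy"]],[0,0,1.]])
    uv=np.stack(np.meshgrid(np.arange(w),np.arange(h)),-1).reshape(-1,1,2).astype(float)
    s=cv2.undistortPoints(uv,K,np.array([d["k1"],0,0,0.])).reshape(h,w,2)
    z=np.where(d["depth"]>0,d["depth"],np.nan)
    pc=np.dstack([s*z[...,None],z])
    return (pc-np.ravel(d["tvec"]))@R.from_rotvec(np.ravel(d["rvec"])).as_matrix()
def save(d,n): cv2.imwrite(f"pics/{n}.png",d["image"][...,::-1])
E
python3 - <<'E'
from h import *
ims=[]
for n in("scene","side"):
    d=ctrl.get_image(n); np.save(n+".npy",d,allow_pickle=True); save(d,n)
    P=cloud(d); print(n,d["fov_y"],d["k1"],(-R.from_rotvec(np.ravel(d["rvec"])).as_matrix().T@np.ravel(d["tvec"])))
print(ctrl.get_state())
E
```

```text
scene 51.0331258660235 -0.064173898125477 [ 1.21438885 -0.50115904  0.85314571]
side 50.25210350364435 -0.008721423365703123 [ 0.35407205 -0.68198814  0.83691219]
{'time': 0.1, 'joint_positions': array([-1.2408935 ,  0.321803  , -0.07006891,  1.45159273,  0.0225988 ,
        1.37080696, -0.05686415]), 'qd': array([-0.00324086, -0.00164138,  0.00135712, -0.00379276,  0.00258462,
        0.00029153,  0.00025157]), 'joint_torque': array([-1.16694436e-02, -4.92651451e+01, -4.16655019e-01, -3.13482642e+01,
       -7.07565970e-02,  3.84863815e-02, -1.74114786e-03]), 'position': array([0.20177142, 0.61734422, 0.22151567]), 'tool_rot': array([-4.93896710e-01, -3.10233410e+00,  2.84871307e-03]), 'ft_force': array([-0.29686699, -0.14543534, -0.05610834]), 'torque': array([0.01073256, 0.0063642 , 0.03382986]), 'grip_force': 0.010795827547553927, 'grip_width': 1.0009885116474395}
```

View pics/scene.png

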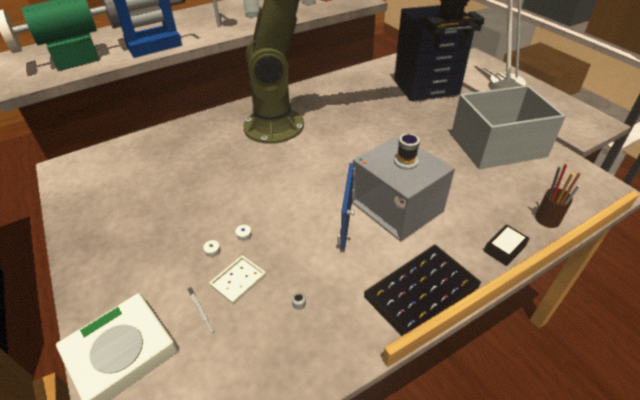

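View pics/side.png

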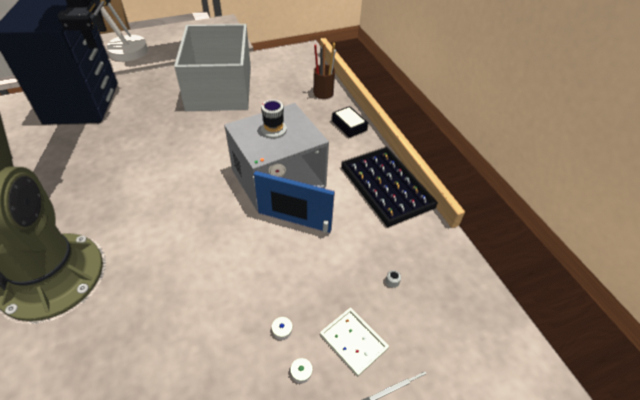

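The scene view shows the box at about (405,190), the half-open blue door at (348,208) and the collar at (408,143). In the side view the door is at (293,203) and the collar at (272,108). The loose items stand well away, towards -y.

```bash
python3 - <<'E'
from h import *
for n,roi,col in(("scene",(325,155,362,255),(390,128,425,172)),("side",(248,165,340,235),(255,95,292,140))):
    d=np.load(n+".npy",allow_pickle=True).item(); P=cloud(d); im=d["image"]
    hsv=cv2.cvtColor(im,cv2.COLOR_RGB2HSV)
    x0,y0,x1,y1=roi; m=np.zeros(im.shape[:2],bool); m[y0:y1,x0:x1]=1
    m&=(hsv[...,0]>100)&(hsv[...,0]<125)&(hsv[...,1]>120)&~np.isnan(P[...,2])
    q=P[m]; q=q[(q[:,2]>.02)&(q[:,2]<.16)]
    c=q[:,:2].mean(0); u,s,vt=np.linalg.svd(q[:,:2]-c,full_matrices=False); t=(q[:,:2]-c)@vt[0]
    print(n,"door",len(q),"z",np.percentile(q[:,2],[1,99]),"dir",vt[0],"resid",s[1]/len(q)**.5,"ends",c+vt[0]*np.percentile(t,1),c+vt[0]*np.percentile(t,99))
    # roof
    B=(abs(P[...,2]-.16)<.006)&(P[...,0]>.2)&(P[...,1]<.2)
    k,lab,st,_=cv2.connectedComponentsWithStats(B.astype(np.uint8)); i=1+st[1:,4].argmax(); q=P[lab==i]
    print("roof",len(q),q[:,2].mean(),cv2.minAreaRect((q[:,:2]*1000).astype(np.float32)), cv2.boxPoints(cv2.minAreaRect((q[:,:2]*1000).astype(np.float32))).round())
    x0,y0,x1,y1=col; q=P[y0:y1,x0:x1].reshape(-1,3)
    for a,b in((.226,.242),(.205,.222),(.18,.20),(.163,.174)):
        g=q[(q[:,2]>a)&(q[:,2]<b)]
        if len(g)>5:print(a,len(g),g.mean(0),cv2.minEnclosingCircle((g[:,:2]*1000).astype(np.float32)))
E
```

```text
scene door 173 z [0.14714487 0.15258251] dir [ 0.7711452  -0.63665932] resid 0.0025906363218253996 ends [0.49554717 0.00540894] [ 0.633628   -0.10859092]
roof 2692 0.15799710206793852 ((573.6268310546875, 116.01917266845703), (204.67091369628906, 183.55810546875), 7.466047763824463) [[460. 194.]
 [484.  12.]
 [687.  38.]
 [663. 220.]]
0.226 237 [0.57576487 0.12446475 0.23194024] ((572.5623779296875, 126.10321807861328), 27.7967472076416)
0.205 105 [0.58692127 0.11357389 0.21341114] ((578.4503173828125, 123.35931396484375), 25.393600463867188)
0.18 80 [0.58617872 0.11433377 0.19320946] ((576.602294921875, 123.91008758544922), 24.826276779174805)
0.163 157 [0.58286542 0.11667441 0.16717581] ((573.0843505859375, 126.21148681640625), 32.84028244018555)
side door 2353 z [0.02165603 0.15545244] dir [ 0.77205805 -0.63555202] resid 0.001875341976513151 ends [0.48709773 0.00396075] [ 0.62907666 -0.11291518]
roof 3367 0.16161928946968726 ((573.4126586914062, 112.40817260742188), (201.85594177246094, 196.3414306640625), 8.004171371459961) [[460. 196.]
 [487.   1.]
 [687.  29.]
 [660. 224.]]
0.226 310 [0.56934764 0.12198056 0.23502052] ((570.6410522460938, 125.80929565429688), 28.248193740844727)
0.205 117 [0.56556207 0.10916447 0.21299641] ((570.6324462890625, 125.2999038696289), 25.45162010192871)
0.18 93 [0.56730005 0.11063742 0.19071992] ((570.0496826171875, 121.98538208007812), 24.50678253173828)
0.163 296 [0.57215738 0.12640294 0.16754685] ((585.4436645507812, 158.59657287597656), 80.43281555175781)
```

```bash
cat >> h.py <<'E'
def go(*targets):
    "print shift (mm, tool axes) and tool turn (deg) to world TCP x,y,z (mm) with tool y at yaw (deg), tool down"
    s=ctrl.get_state(); Rt=R.from_rotvec(s["tool_rot"]); p=s["position"]
    print("t",round(s["time"],2),"p",(p*1e3).round(1),"yaw",np.degrees(np.arctan2(*Rt.as_matrix()[[1,0],1])).round(1),"tilt",np.degrees(np.arccos(-Rt.as_matrix()[2,2])).round(2),"F",s["ft_force"].round(2),"grip",round(s["grip_width"]*87,1),round(s["grip_force"],1))
    for x,y,z,w in targets:
        a=np.radians(w); Y=np.array([np.cos(a),np.sin(a),0]); Z=np.array([0,0,-1.]); T=R.from_matrix(np.c_[np.cross(Y,Z),Y,Z])
        print((x,y,z,w),"->",Rt.inv().apply(np.array([x,y,z])-p*1e3).round(1),np.degrees((Rt.inv()*T).as_rotvec()).round(1))
E
python3 -c "
from h import *
go((400,350,320,72),(545,-120,320,-20))"
```

```text
t 0.1 p [201.8 617.3 221.5] yaw 71.9 tilt 0.1 F [-0.3  -0.15 -0.06] grip 87.1 0.0
(400, 350, 320, 72) -> [-271.5 -192.7  -98.1] [-0.1  0.  -0.1]
(545, -120, 320, -20) -> [-555.2 -594.5  -97.3] [-0.1  0.1 91.9]
```

```bash
python3 -m jog '[[[0,0,-50,0,0,0,0],[0,0,-98,0,0,0,0],[-271,-193,-98,0,0,0,0],[-271,-193,-98,0,0,0,0],[-271,-193,-98,0,0,0,0],[-271,-193,-98,0,0,0,0],[-271,-193,-98,0,0,0,0],[-271,-193,-98,0,0,0,0],[-271,-193,-98,0,0,0,0],[-271,-193,-98,0,0,0,0]]]' 20
python3 -c "
from h import *
go((545,-120,320,-20))"
```

```text
time: 1.1
position: [0.4037, 0.3445, 0.3207]
tool_rot: [0.51, 3.098, -0.002]
ft_force: [0.5, -0.1, 0.2]
grip_width: 0.171
grip_force: 0.0
t 1.1 p [403.7 344.5 320.7] yaw 71.3 tilt 0.14 F [ 0.54 -0.14  0.21] grip 14.9 0.0
(545, -120, 320, -20) -> [-282.7 -394.8    1.7] [ 0.   0.1 91.3]
```

```bash
python3 -m jog '[[[-278,-407,0,0,0,90,0],[-278,-407,0,0,0,90,0],[-278,-407,0,0,0,90,0],[-278,-407,0,0,0,90,0],[-278,-407,0,0,0,90,0],[-278,-407,0,0,0,90,0],[-278,-407,0,0,0,90,0],[-278,-407,0,0,0,90,0],[-278,-407,0,0,0,90,0],[-278,-407,0,0,0,90,0]]]'
python3 -c "
from h import *
go((571,-123,320,-20),(571,-123,105,-20));print(ctrl.get_state()['joint_positions'])"
```

```text
time: 2.1
position: [0.5377, -0.1247, 0.3205]
tool_rot: [2.482, 1.926, 0.0]
ft_force: [0.0, -0.9, 0.9]
grip_width: 0.005
grip_force: 0.0
t 2.1 p [ 537.7 -124.7  320.5] yaw -14.4 tilt 0.02 F [ 0.04 -0.9   0.94] grip 0.4 0.0
(571, -123, 320, -20) -> [ 9.9 31.8  0.5] [ 0.  -0.   5.6]
(571, -123, 105, -20) -> [  9.9  31.8 215.5] [ 0.  -0.   5.6]
[-0.41358382  0.08039563  0.63866982  1.55914737 -0.04810079  1.5175993
 -0.02510751]
```

```bash
python3 -m jog '[[[10,32,0,0,0,5,0],[10,32,50,0,0,5,0],[10,32,100,0,0,5,0],[10,32,150,0,0,5,0],[10,32,200,0,0,5,0],[10,32,215,0,0,5,0],[10,32,215,0,0,5,0],[10,32,215,0,0,5,0]]]'
python3 - <<'E'
from h import *
H=np.array([484,7.]); o=9+10  # outer face offset handled: points measured on the face
T=[]
for a in(-39.5,-28,-16,-5,2,5,7.5,9):
    r=np.radians(a); u=np.array([np.cos(r),np.sin(r)]); n=np.array([np.sin(r),-np.cos(r)])
    p=H+150*u+10*n; T.append((*p.round(1),105,a))
go(*T)
d=ctrl.get_image("side"); save(d,"side2")
E
```

```text
time: 2.9
position: [0.5725, -0.121, 0.1076]
tool_rot: [2.556, 1.823, 0.003]
ft_force: [0.7, 0.7, 0.0]
grip_width: 0.001
grip_force: 0.0
t 2.9 p [ 572.5 -121.   107.6] yaw -19.0 tilt 0.17 F [0.68 0.67 0.04] grip 0.1 0.0
(np.float64(593.4), np.float64(-96.1), 105, -39.5) -> [30.4 11.6  2.7] [ 0.2 -0.1 20.5]
(np.float64(611.7), np.float64(-72.3), 105, -28) -> [58.8 21.1  2.7] [ 0.2 -0.1  9. ]
(np.float64(625.4), np.float64(-44.0), 105, -16) -> [90.  24.9  2.8] [ 0.2 -0.  -3. ]
(np.float64(632.6), np.float64(-16.0), 105, -5) -> [118.9  22.6   2.8] [  0.2  -0.  -14. ]
(np.float64(634.3), np.float64(2.2), 105, 2) -> [136.6  18.2   2.8] [  0.2  -0.  -21. ]
(np.float64(634.3), np.float64(10.1), 105, 5) -> [144.1  15.7   2.8] [  0.2  -0.  -24. ]
(np.float64(634.0), np.float64(16.7), 105, 7.5) -> [150.2  13.2   2.8] [  0.2  -0.  -26.5]
(np.float64(633.7), np.float64(20.6), 105, 9) -> [153.8  11.7   2.8] [  0.2   0.  -28. ]
```

View pics/side2.png

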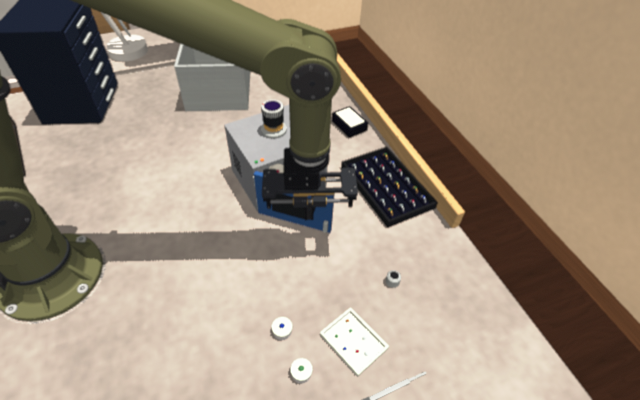

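The closed gripper (310,180) is in front of the door (295,205), clear of everything. Now I push the door along its arc, with small steps.

```bash
python3 -m jog '[[[15,6,2,0,0,10,0],[30,12,2,0,0,15,0],[44,16,2,0,0,12,0],[58,21,2,0,0,9,0],[74,23,2,0,0,3,0],[90,25,2,0,0,-3,0],[105,24,2,0,0,-9,0],[118,22,2,0,0,-14,0],[128,20,2,0,0,-18,0],[128,20,2,0,0,-18,0]]]'
python3 - <<'E'
from h import *
go((634,2,105,2),(634,10,105,5),(634,16.7,105,7.5),(634,21,105,7.5))
E
```

```text
time: 3.95
position: [0.6339, -0.0046, 0.1067]
tool_rot: [2.237, 2.203, 0.008]
ft_force: [-0.7, 0.2, -0.1]
grip_width: 0.003
grip_force: 0.0
t 3.95 p [633.9  -4.6 106.7] yaw -0.9 tilt 0.32 F [-0.69  0.21 -0.09] grip 0.3 0.0
(634, 2, 105, 2) -> [ 6.6 -0.   1.7] [ 0.3 -0.1 -2.9]
(634, 10, 105, 5) -> [14.6 -0.1  1.7] [ 0.3 -0.1 -5.9]
(634, 16.7, 105, 7.5) -> [21.3 -0.2  1.7] [ 0.3 -0.1 -8.4]
(634, 21, 105, 7.5) -> [25.6 -0.3  1.7] [ 0.3 -0.1 -8.4]
```

```bash
python3 -m jog '[[[4,0,0,0,0,-2,0],[8,0,0,0,0,-4,0],[11,0,0,0,0,-5,0],[14,0,0,0,0,-6,0],[14,0,0,0,0,-6,0]]]'
python3 -m jog '[[[2,0,0,0,0,0,0],[4,0,0,0,0,0,0],[4,0,0,0,0,0,0]]]'
python3 -m jog '[[[2,0,0,0,0,-1,0],[4,0,0,0,0,-2,0],[4,0,0,0,0,-2,0]]]'
```

```text
time: 4.45
position: [0.6332, -0.0006, 0.1052]
tool_rot: [2.123, 2.304, -0.005]
ft_force: [1.2, -11.0, 3.3]
grip_width: 0.002
grip_force: 5.9
time: 4.75
position: [0.6332, 0.0043, 0.1052]
tool_rot: [2.124, 2.304, -0.003]
ft_force: [2.6, -6.5, 1.9]
grip_width: 0.002
grip_force: 3.6
time: 5.05
position: [0.6329, 0.0111, 0.105]
tool_rot: [2.08, 2.346, -0.001]
ft_force: [4.1, -7.0, 1.7]
grip_width: 0.007
grip_force: 3.8
```

```bash
python3 -m jog '[[[2,0,0,0,0,0,0],[4,0,0,0,0,0,0],[4,0,0,0,0,0,0]]]'
python3 -m jog '[[[2,0,0,0,0,0,0],[4,0,0,0,0,0,0],[4,0,0,0,0,0,0]]]'
python3 -m jog '[[[2,0,0,0,0,0,0],[3,0,0,0,0,0,0],[3,0,0,0,0,0,0]]]'
```

```text
time: 5.35
position: [0.6329, 0.011, 0.1051]
tool_rot: [2.081, 2.34, -0.005]
ft_force: [5.5, -12.8, 0.7]
grip_width: 0.003
grip_force: 6.8
time: 5.65
position: [0.6329, 0.0109, 0.1052]
tool_rot: [2.082, 2.334, -0.009]
ft_force: [5.9, -18.6, -0.7]
grip_width: 0.006
grip_force: 9.8
time: 5.95
position: [0.6329, 0.0109, 0.1052]
tool_rot: [2.082, 2.33, -0.012]
ft_force: [7.1, -23.2, -1.4]
grip_width: 0.005
grip_force: 12.1
```

It has hit a hard stop about 12 mm past the catch, which fits a seated door. I'll back off and check.

```bash
python3 -m jog '[[[-30,0,0,0,0,0,0],[-60,0,0,0,0,0,0],[-80,0,0,0,0,0,0],[-80,0,-50,0,0,0,0],[-80,0,-100,0,0,0,0],[-80,0,-150,0,0,0,0],[-80,0,-200,0,0,0,0],[-80,0,-200,0,0,0,0]]]'
python3 - <<'E'
from h import *
d=ctrl.get_image("side"); save(d,"side3"); P=cloud(d); hsv=cv2.cvtColor(d["image"],cv2.COLOR_RGB2HSV)
m=np.isfinite(P[...,2])&(hsv[...,0]>100)&(hsv[...,0]<125)&(hsv[...,1]>120)&(P[...,2]>.02)&(P[...,2]<.148)&(P[...,0]>.44)&(P[...,0]<.72)&(P[...,1]>-.15)&(P[...,1]<.1)
q=P[m];c=np.median(q[:,:2],0);q=q[abs(q[:,1]-c[1])<.04]
vx,vy,x,y=cv2.fitLine((q[:,:2]*1e3).astype(np.float32),cv2.DIST_HUBER,0,.01,.01).ravel()
print(len(q),np.degrees(np.arctan2(vy,vx)),x,y)
d=ctrl.get_image("scene");save(d,"scene3")
go((572,125,300,8))
E
python3 -c "
import cv2,numpy as np
a=cv2.imread('pics/side3.png')[80:260,200:420];b=cv2.imread('pics/scene3.png')[100:280,280:500]
cv2.imwrite('pics/cmb3.png',cv2.resize(np.hstack([a,b]),None,fx=1.8,fy=1.8))"
```

```text
time: 6.75
position: [0.6424, -0.0535, 0.3124]
tool_rot: [2.075, 2.346, 0.015]
ft_force: [1.2, -0.4, -0.2]
grip_width: 0.007
grip_force: 0.0
1837 8.223393 581.0971 16.35174
t 6.85 p [639.9 -53.  305.2] yaw 7.0 tilt 0.17 F [-0.53 -0.31 -1.13] grip 0.5 0.0
(572, 125, 300, 8) -> [184.9 -45.7   5.1] [ 0.2 -0.  -1. ]
```

View pics/cmb3.png

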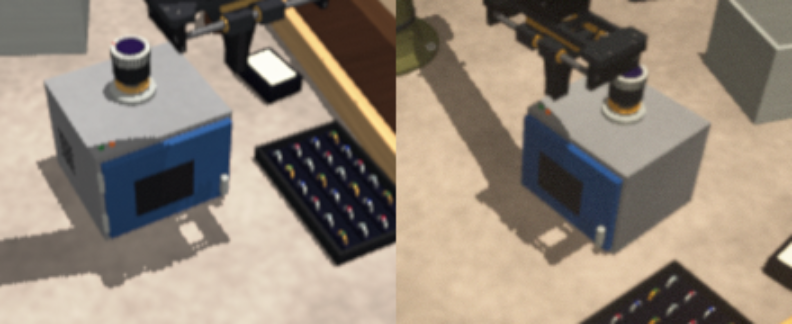

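The door is shut: its face is at 8.2°, in line with the roof edge, in both halves of the picture. Now I go above the collar.

```bash
python3 -m jog '[[[50,-12,0,0,0,0,87],[100,-25,0,0,0,0,87],[150,-37,0,0,0,0,87],[185,-46,5,0,0,0,87],[185,-46,5,0,0,0,87],[185,-46,5,0,0,0,87],[185,-46,5,0,0,0,87],[185,-46,5,0,0,0,87]]]'
python3 - <<'E'
from h import *
d=ctrl.get_image("wrist"); save(d,"w1"); P=cloud(d)
q=P[(abs(P[...,2]-.234)<.012)&(np.hypot(P[...,0]-.572,P[...,1]-.125)<.04)]
print(len(q),q[:,2].mean(),cv2.minEnclosingCircle((q[:,:2]*1e3).astype(np.float32)))
s=cv2.minEnclosingCircle
for n in("side","scene"):
    e=ctrl.get_image(n)
print(ctrl.get_state()["joint_positions"])
go((571.5,126,207,8))
E
```

```text
time: 7.65
position: [0.5716, 0.123, 0.298]
tool_rot: [2.086, 2.349, -0.002]
ft_force: [0.2, 0.3, -0.2]
grip_width: 0.65
grip_force: 0.0
4480 0.2338736967363419 ((572.5519409179688, 125.91764831542969), 26.967021942138672)
[-0.62679195  0.15862331  0.42124706  1.51380053 -0.06464262  1.48315724
 -0.08513619]
t 7.8 p [571.7 123.7 298.4] yaw 6.8 tilt 0.02 F [-0.53  0.68 -0.03] grip 68.6 0.0
(571.5, 126, 207, 8) -> [ 2.3  0.1 91.4] [-0.   0.  -1.2]
```

View pics/w1.png

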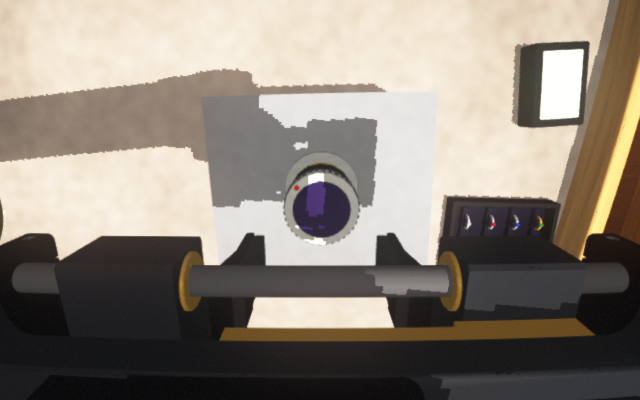

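The collar (320,208) sits centred between the fingers (245 and 395). Its centre is (572.5,126), top at 234 mm, radius about 26 mm, as expected. Descending and gripping.

```bash
python3 -m jog '[[[2,1,0,0,0,0,87],[2,1,0,0,0,0,87],[2,1,0,0,0,0,87],[2,1,30,0,0,0,87],[2,1,60,0,0,0,87],[2,1,80,0,0,0,87],[2,1,91,0,0,0,87],[2,1,91,0,0,0,87],[2,1,91,0,0,0,87]]]'
python3 -m jog '[[[0,0,0,0,0,0,45],[0,0,0,0,0,0,45],[0,0,0,0,0,0,45],[0,0,0,0,0,0,45],[0,0,0,0,0,0,45],[0,0,0,0,0,0,45],[0,0,0,0,0,0,45],[0,0,0,0,0,0,45]]]' 12
```

```text
time: 8.7
position: [0.5727, 0.1272, 0.2086]
tool_rot: [2.082, 2.352, 0.002]
ft_force: [0.0, -0.7, 0.6]
grip_width: 0.999
grip_force: 0.0
time: 9.5
position: [0.5722, 0.1271, 0.2077]
tool_rot: [2.082, 2.352, 0.0]
ft_force: [-0.0, -0.6, 1.4]
grip_width: 0.591
grip_force: 12.0
```

```bash
python3 -m jog '[[[0,0,1,0,0,0,45],[0,0,2,0,0,0,45],[0,0,3,0,0,0,45],[0,0,3,0,0,0,45]]]' 20
python3 -m jog '[[[0,0,0,0,0,3,45],[0,0,0,0,0,6,45],[0,0,0,0,0,9,45],[0,0,0,0,0,12,45],[0,0,0,0,0,15,45],[0,0,0,0,0,18,45],[0,0,0,0,0,21,45],[0,0,0,0,0,24,45],[0,0,0,0,0,24,45]]]'
```

```text
time: 9.9
position: [0.5724, 0.1272, 0.2073]
tool_rot: [2.082, 2.352, 0.003]
ft_force: [-5.1, -1.0, 12.8]
grip_width: 0.591
grip_force: 20.0
time: 10.8
position: [0.573, 0.1271, 0.2068]
tool_rot: [2.527, 1.866, 0.005]
ft_force: [-1.7, -0.9, 8.5]
grip_width: 0.589
grip_force: 20.0
```

```bash
python3 -m jog '[[[0,0,0,0,0,3,45],[0,0,0,0,0,6,45],[0,0,0,0,0,9,45],[0,0,0,0,0,12,45],[0,0,0,0,0,15,45],[0,0,0,0,0,18,45],[0,0,0,0,0,21,45],[0,0,0,0,0,24,45],[0,0,0,0,0,24,45]]]'
```

```text
time: 11.7
position: [0.572, 0.1272, 0.2042]
tool_rot: [2.858, 1.304, -0.001]
ft_force: [0.5, 0.1, -1.0]
grip_width: 0.587
grip_force: 20.0
```

```bash
python3 -c "
from h import *
print(ctrl.get_state()['torque']);go((572.3,127,195,-42))"
python3 -m jog '[[[0,0,2,0,0,0,45],[0,0,4,0,0,0,45],[0,0,6,0,0,0,45],[0,0,6,0,0,0,45]]]' 30
```

```text
[-0.16795912  0.0193085   0.62537015]
t 11.7 p [572.  127.2 204.2] yaw -40.9 tilt 0.04 F [ 0.49  0.12 -0.95] grip 51.1 20.0
(572.3, 127, 195, -42) -> [0.  0.4 9.2] [0.  0.  1.1]
time: 12.1
position: [0.5729, 0.128, 0.2033]
tool_rot: [-2.856, -1.305, -0.007]
ft_force: [-6.1, -0.1, 19.1]
grip_width: 0.586
grip_force: 30.0
```

```bash
python3 -m jog '[[[0,0,-3,0,0,0,45],[0,0,-4,0,0,-1,45],[0,0,-4,0,0,-2,45],[0,0,-4,0,0,-3,45],[0,0,-4,0,0,-4,45],[0,0,-4,0,0,-5,45],[0,0,-4,0,0,-5,45]]]' 30
python3 -c "
from h import *
print(ctrl.get_state()['torque']);go()"
```

```text
time: 12.8
position: [0.5718, 0.1268, 0.2016]
tool_rot: [2.799, 1.426, -0.002]
ft_force: [-0.5, 0.4, -1.0]
grip_width: 0.589
grip_force: 30.0
[-0.02346406  0.01908476  0.01576298]
t 12.8 p [571.8 126.8 201.6] yaw -36.0 tilt 0.07 F [-0.45  0.41 -1.01] grip 51.3 30.0
```

```bash
python3 -m jog '[[[0,0,2,0,0,0,45],[0,0,4,0,0,0,45],[0,0,6,0,0,0,45],[0,0,6,0,0,0,45],[0,0,6,0,0,0,45]]]' 40
python3 -c "
from h import *
print(ctrl.get_state()['torque']);go()"
```

```text
time: 13.3
position: [0.572, 0.127, 0.1964]
tool_rot: [-2.8, -1.425, 0.0]
ft_force: [-0.3, 0.9, -0.5]
grip_width: 0.586
grip_force: 40.0
[-0.12514597  0.11216778  0.00514447]
t 13.3 p [572.  127.  196.4] yaw -36.0 tilt 0.02 F [-0.32  0.86 -0.54] grip 51.0 40.0
```

```bash
python3 -m jog '[[[0,0,1,0,0,0,45],[0,0,2,0,0,0,45],[0,0,3,0,0,0,45],[0,0,4,0,0,0,45],[0,0,4,0,0,0,45],[0,0,4,0,0,0,45]]]' 50
python3 -m jog '[[[0,0,1,0,0,0,45],[0,0,2,0,0,0,45],[0,0,3,0,0,0,45],[0,0,4,0,0,0,45],[0,0,4,0,0,0,45],[0,0,4,0,0,0,45]]]'
```

```text
time: 13.9
position: [0.5723, 0.1271, 0.193]
tool_rot: [-2.8, -1.425, -0.001]
ft_force: [-1.6, -0.4, 5.0]
grip_width: 0.582
grip_force: 50.0
time: 14.5
position: [0.5723, 0.1271, 0.1898]
tool_rot: [-2.799, -1.425, -0.001]
ft_force: [-3.8, -0.3, 8.6]
grip_width: 0.585
grip_force: 50.0
```

```bash
python3 -m jog '[[[0,0,1,0,0,0,45],[0,0,2,0,0,0,45],[0,0,2,0,0,0,45],[0,0,2,0,0,0,45],[0,0,2,0,0,0,45]]]'
python3 - <<'E'
from h import *
go(); print(ctrl.get_state()['torque'])
for n in("side","scene"):
    d=ctrl.get_image(n); save(d,n+"9"); P=cloud(d); im=d["image"].astype(int)
    q=P[(np.hypot(P[...,0]-.572,P[...,1]-.126)<.022)&(P[...,2]<.225)&(P[...,2]>.17)]
    if len(q): print(n,len(q),np.percentile(q[:,2],[50,80,95]))
a=cv2.imread('pics/side9.png')[60:240,190:380];b=cv2.imread('pics/scene9.png')[90:270,310:500]
cv2.imwrite('pics/cmb9.png',cv2.resize(np.hstack([a,b]),None,fx=2,fy=2,interpolation=cv2.INTER_CUBIC))
E
```

```text
time: 15.0
position: [0.5724, 0.1272, 0.1897]
tool_rot: [-2.799, -1.425, -0.003]
ft_force: [-7.4, -1.0, 18.2]
grip_width: 0.585
grip_force: 50.0
t 15.0 p [572.4 127.2 189.7] yaw -36.0 tilt 0.12 F [-7.44 -1.01 18.21] grip 50.9 50.0
[-0.3745204   1.69062096 -0.01252883]
side 191 [0.21839868 0.21945829 0.22052069]
scene 8 [0.18825171 0.19793019 0.20223871]
```

View pics/cmb9.png

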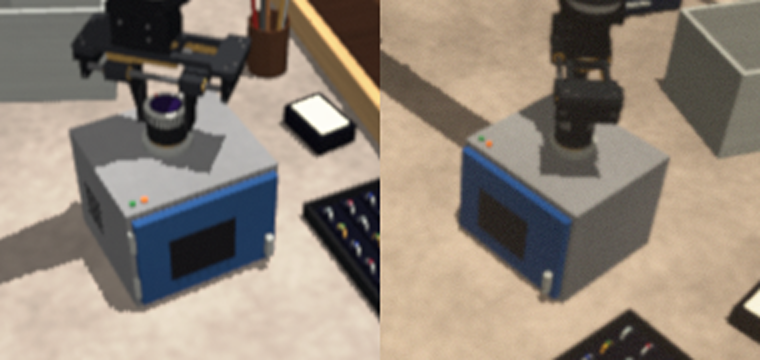

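Travel from the pins is 17.8 mm against a nominal 18. The hard stop is met at 18 N, the collar top reads about 217 mm, and both views show the door shut, so I'm handing in.

```bash
python3 -m jog '[[[0,0,0,0,0,0,45],[0,0,0,0,0,0,45],[0,0,0,0,0,0,45]]]'; python3 -c "
from bench import ctrl
print(ctrl.close_job())"
```

```text
time: 15.4
position: [0.5724, 0.1272, 0.1896]
tool_rot: [-2.799, -1.425, -0.003]
ft_force: [-6.6, -1.7, 17.4]
grip_width: 0.582
grip_force: 50.0
the job is handed in; nothing more can be done
None
```

I shut the door onto its catch, dropped the collar over its pins, and handed the job in at 15.4 s with the collar pressed home and held at about 17 N; no verdict came back.

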